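Open the locked cap of a topping-up drum

ROBOT

A 6-joint arm with a two-finger parallel gripper is mounted at the origin on the work surface. World frame = base frame: x ahead of the robot, y to its left, z up, the work surface at z = 0. Lengths are in m, angles in rad, forces in N, time in s.
With the tool pointing down it reaches from about 0.375 to 0.925 m from the base axis. Payload 5.7 kg.
Tool frame: the origin (TCP) lies between the finger pads; the fingertips stand 14 mm ahead of it and the grasp point (between the pads) lies 5 mm behind it; z points along the fingers, y is the line along which they close (so a half turn about z gives the same grasp; the last joint's range is limited). The gripper opens to 88 mm and grips with 3 to 60 N. Pads are 20 mm wide; open, the fingers measure 115 mm over their backs; the gripper's body (75 mm by 178 mm) begins 61 mm behind the grasp point.
Start: joints at [1.076, 0.359, 1.51, -0, 1.272, -0.115], TCP at [0.222, 0.557, 0.237] pointing down, gripper open.
Joint ranges: [-2.97, 2.97], [-1.01, 2.36], [0.21, 2.38], [-0.96, 4.11], [0.2, 2.71], [-2.98, 2.98]. Speed limits (rad/s): [2.39, 2.39, 3.14, 3.14, 3.14, 3.14].

INTERFACE

Orientations are given as a unit quaternion [x, y, z, w].
In Python, from workcell import get_obs, capture, get_calibration, hand_in, recognise, silhouettes, pinpoint gives the robot as it stands.
- The arm moves only by the tool play_rows, never from a script. Its argument "increments" is a list of rows, each a list of 7 numbers: the opening, from 0 (shut) to 1 (fully open), then the shift along the tool's x, y, z in mm, then the turn, a rotation vector about the tool's x, y, z in rad. In form: [[hand, tx, ty, tz, rx, ry, rz], ...]. A call has 1 to 12 rows; each row is the pose to reach, as a shift and turn from the pose commanded when the call began, along the tool's axes at that moment; what a row does not reach only later rows make up. A row lasts 1/10 s, in which the tool goes at most 50 mm and 8.59 degrees, less where a joint would pass 70% of its speed; a pose out of reach is approached as far as the arm can. A call with a gripper value outside its range is refused whole. The fingers move at their own pace and stop on an object; the grip force is fixed at half the most. Time passes only in rows, so rows that repeat a pose let the fingers close. It gives the time, the measured TCP pose, the force, the opening and the grip force at its end, in the units of the state.
- get_obs(): the state, without advancing time (a new reading comes with each control period).
- capture(name): name is "scene" or "side" or "wrist"; returns the picture (480x640x3 uint8, red, green, blue); there is no depth.
- get_calibration(name): a dict with "fov_y" (degrees; the focal length in pixels is half the picture's height over the tangent of half this angle, whatever the lens; pixels are square), "cx", "cy" (the principal point, pixels), "extrinsics" (4x4, takes a point from camera to world coordinates). Camera axes: x right, y down, z forward; pixel columns grow to the right and rows downward; lengths in m; the calibration is good to about 2 mm. A picture is of the moment at which its call begins: read the wrist's pose just before it. get_calibration takes no time and is no camera call; for the wrist camera it gives the pose at the moment of the call.
- hand_in(): hands the job in; it is judged then, once.
Trained networks look in the newest picture that a camera, given by its name, has taken for a name from the list of things; names that differ only in an ending like _2 or _b are one class to them, and where a whole thing is asked for, a point or a joint stands for the part that bears it (a point fixed in the world has none). Each returns a list of dicts, best first, with "score" (0 to 1); they miss things now and then, are a little off and sometimes report something else, mostly with a low value. They report only what shows in the picture. A call takes as long as a camera call. They do not tell look-alikes from the thing itself.
- recognise(query, camera): "box" ([left, top, width, height] in pixels, round what is visible of it).
- silhouettes(query, camera): "mask" (480x640 bool, what is visible of it) and "box" ([left, top, width, height] in pixels, round what is visible of it).
- pinpoint(query, camera): "at" ([row, column] in pixels: a listed point, or the origin of a listed thing).
The state is a dict: "time": time; "joint_pos": joint angles; "qvel": joint speeds; "joint_torque": joint torques, N m; "position": TCP position; "tool_rot": TCP orientation; "contact_force": force on the tool from outside, world axes, zero at the start; "wrist_torque": the same for the moment, N m; "opening": opening from 0.0 (shut) to 1.0 (fully open); "gripper_force": force on a finger pad.
Only numpy, scipy, OpenCV 4.12 (cv2) and the standard library are available. Lean on these libraries where they do the work, as an engineer would, in place of code of your own. Each camera call takes 0.05 s, during which the arm holds its last target. There are 200 camera calls.

TASK

Open the steel topping-up drum for filling: flip up the hinged tab that locks its cap, unscrew the cap anticlockwise by the raised tab, up to about a quarter turn, until you feel it reach its stop, then lift it straight out and set it down gently, standing upright on its own stem, in the tray. Work by feel: never pull, press or lever hard on the cap while it is in the neck. Leave the bottle, the glass and the bung where they are.

Things in the scene. Friction and masses are not known exactly. Their poses are not given: they have to be found in the camera images.
- drum: Fixed brushed-steel drum, 190 mm wide, 104 mm high, domed to 116 mm, with a small tap and side handles. Origin: centre of its underside. On top, in the middle, a neck 84 mm wide from 116 to 157 mm height. x axis: level, from the axis towards the locking notch on the neck's rim. Inside the neck is a coarse two-start bayonet thread; the cap has about 2 mm of side play in it.
- neck (a point): Point on the drum's axis level with the flat top of the neck (157 mm above the work surface); x axis through the middle of the locking notch, z up. The notch: two steel cheeks (6 mm long, 4 mm thick, 13 mm high, 15 mm apart) standing on the rim, 36 to 42 mm from the axis. Outside the neck nothing stands higher than the dome, so fingers can reach down beside the tab's end.
- cap_center (a point): Centre of the cap's steel disc (66 mm wide, 7 mm thick), sunk flush in the neck so its edge cannot be gripped. z: the cap's axis; x: along the folded tab. Mass with tab about 0.27 kg. Lugs hold it down. It turns anticlockwise (from above) to a stop, 0.5 to 1.45 rad away: this differs from drum to drum and cannot be seen. Only in the last 0.1 rad do the lugs come free; the cap then rises 4 mm and lifts out.
- cap_hinge (a point): Middle of the tab's hinge: on the cap's axis, 9.5 mm above the disc's centre and 6 mm above its top face. y: the hinge axis; x: along the folded tab; z: the cap's axis.
- cap_foot (a point): On the cap's axis, at the underside of its rubber seal (36 mm wide) when free, 38.5 mm below the disc's centre: the foot on which the cap stands. The seal hangs under the stem (38 mm wide; 52 mm over its two lugs) on a spring of 3 N/mm that gives up to 6 mm. Done up, the spring pushes the cap up against its lugs with about 15 N, so it turns stiffly, 0.15 to 0.4 N m, until it comes free.
- tab_end (a point): Centre of the tab's T-shaped end, 55 mm from the hinge: 28 mm across, 12 mm along the tab, 8 mm thick, overhanging the neck with 35 mm free beneath. Behind it a waist 10 mm wide (35 to 49 mm from the hinge) that lies between the notch's cheeks when folded and so locks the cap; nearer the hinge a plate 24 mm wide. x: away from the hinge; y: along it; z: out of the upper face. Upright, the tab is the handle.
- tab (a joint): Angle of the tab's hinge: 0 folded down in the notch, 1.57 upright, end stop at 1.6 rad. It is stiff (0.09 N m) and stays where it is left.
- tray: Fixed square aluminium tray, 180 mm outside, 18 mm high, walls and floor 3 mm thick, lying on the work surface. Origin at the centre of its underside; axes along its sides.
- bottle: Standing green half bottle, 62 mm wide, 245 mm high. Origin at the centre of its base. Leave alone.
- glass: Standing tasting glass, 64 mm wide, 150 mm high. Origin at the centre of its foot. Leave alone.
- bung: Standing tapered wooden barrel bung, 58 mm wide at the top, 42 mm high. Origin at the centre of its base. Leave alone.
Mind the look-alikes: they are no part of the job. Of the things shaped like the part that bears cap_center, the bare steel one is meant.

How it is judged:
On the way, in this order (a step that is already met when the one before it is completed fails the run):
1. the tab stands up (past 1.3 rad) while the cap is still seated in the neck (value of joint tab above 1.3 rad and distance between cap_center and neck below 0.01 m), for 0.2 s.
2. the cap has been lifted clear out of the neck, roughly upright (z of cap_center in the frame of neck above 0.035 m and angle between cap_center's own z axis and vertical below 0.4 rad), for 0.1 s.
At the end, for the whole second after the job is handed in: The cap stands upright on its stem (tilted less than 0.15 rad) on the tray's floor, its centre within 65 mm of the tray's centre along each side, released and at rest. The tab may stand or lie (x of cap_center in the frame of tray between -0.065 and 0.065 m and y of cap_center in the frame of tray between -0.065 and 0.065 m and z of cap_center in the frame of tray between 0.034 and 0.046 m and angle between cap_center's own z axis and vertical below 0.15 rad and linear speed of cap below 0.02 m/s); the robot touches nothing.
It fails at once if the cap forced in the neck: pulled, pressed, levered or twisted on its stop until it bears on the drum with more than 60 N in all (done up, its own spring makes 28 N of this) (contact force between cap and drum above 60 N).
It fails at once if the cap dropped or pressed into the tray with more than 25 N (contact force between cap and tray above 25 N).
It fails at once if the bottle, glass or bung moved more than 20 mm (distance of any of bottle, glass, bung from where it was at the start of the episode above 0.02 m).
It also fails if it takes over 72 s, if anything falls off the work surface, if the arm or the gripper's body presses on something with over 40 N, if the wrist force passes 120 N, or if a joint passes its speed limit or range.

## Working session

There is one attempt and no reset: what is moved stays moved. The work goes in short steps, Python scripts to look and compute and a tool call to move; the robot and the scene stay as the last step left them, time stands still between calls to the robot, and variables do not carry over. Pictures are saved under pics/ and viewed, at most 10 in all, crops included, and the job is handed in when it is done.

Besides the shell and the picture viewer there is one more tool, called after "Emit:" in YAML: its name, and indented under it one key for each argument. play_rows: Moves the arm, as the interface text tells. Its arguments: {"type":"object","properties":{"increments":{"type":"array","items":{"type":"array","items":{"type":"number"}}}},"required":["increments"]}

```bash
mkdir -p pics; ls
cat > h.py <<'E'
import numpy as np, cv2
from workcell import *
def save(n,f):
    im=capture(n); cv2.imwrite('pics/'+f,im[:,:,::-1]); return im
def ray(cal,rc):
    f=240/np.tan(np.radians(cal['fov_y'])/2); E=np.array(cal['extrinsics'])
    d=E[:3,:3]@np.array([(rc[1]-cal['cx'])/f,(rc[0]-cal['cy'])/f,1.]); return E[:3,3],d/np.linalg.norm(d)
def atz(cal,rc,z):
    o,d=ray(cal,rc); return o+d*(z-o[2])/d[2]
def tri(rs):
    A=sum(np.eye(3)-np.outer(d,d) for o,d in rs); b=sum((np.eye(3)-np.outer(d,d))@o for o,d in rs)
    p=np.linalg.solve(A,b); return p,[np.linalg.norm(np.cross(p-o,d)) for o,d in rs]
def proj(cal,p):
    f=240/np.tan(np.radians(cal['fov_y'])/2); E=np.array(cal['extrinsics'])
    q=E[:3,:3].T@(np.array(p)-E[:3,3]); return q[1]/q[2]*f+cal['cy'],q[0]/q[2]*f+cal['cx']
E
cat > a.py <<'E'
from h import *
np.set_printoptions(precision=3,suppress=True)
a=save('scene','scene.png'); b=save('side','side.png'); w=save('wrist','wrist.png')
for c in ('scene','side','wrist'):
    k=get_calibration(c); print(c,k['fov_y'],np.array(k['extrinsics']))
Z=dict(cap_center=.154,cap_hinge=.163,tab_end=.163,tray=0,drum=0,neck=.157,bottle=0,glass=0,bung=0)
for q in Z:
    for c in ('scene','side'):
        k=get_calibration(c)
        for r in pinpoint(q,c)[:4]:
            print(q,c,round(r['score'],2),np.array(r['at']),atz(k,r['at'],Z[q]))
print(get_obs())
E
python3 a.py
```

```text
pics
scene 47.276363259059615 [[-0.398  0.464 -0.792  1.338]
 [ 0.917  0.192 -0.349  0.509]
 [-0.01  -0.865 -0.502  0.681]
 [ 0.     0.     0.     1.   ]]
side 53.73736793966582 [[ 0.952 -0.224  0.207  0.308]
 [-0.305 -0.715  0.629 -0.405]
 [ 0.007 -0.662 -0.749  0.737]
 [ 0.     0.     0.     1.   ]]
wrist 64.78536449790559 [[ 0.371  0.897  0.241  0.157]
 [ 0.929 -0.358 -0.099  0.584]
 [-0.002  0.261 -0.965  0.383]
 [ 0.     0.     0.     1.   ]]
cap_center scene 0.96 [365.2 259.3] [0.854 0.213 0.154]
cap_center scene 0.8 [305.6 466.4] [0.609 0.45  0.154]
cap_center scene 0.75 [257.2 456.5] [0.472 0.408 0.154]
cap_center scene 0.68 [239.4 398.7] [0.45  0.295 0.154]
cap_center side 0.97 [247.1 178.9] [0.259 0.135 0.154]
cap_center side 0.87 [189.1 315.9] [0.513 0.201 0.154]
cap_center side 0.74 [198.1 187.9] [0.288 0.246 0.154]
cap_center side 0.72 [230.4 428.1] [0.661 0.048 0.154]
cap_hinge scene 0.79 [300.5 466.2] [0.609 0.448 0.163]
cap_hinge scene 0.78 [233.6 400.6] [0.443 0.296 0.163]
cap_hinge scene 0.74 [356.4 261.6] [0.846 0.213 0.163]
cap_hinge scene 0.73 [255.6 459.2] [0.48
[... 1187 characters left out ...]
0.388 -0.02   0.   ]
glass side 0.57 [296.8 450.1] [0.716 0.001 0.   ]
bung scene 0.69 [260.6 270.6] [ 0.398 -0.013  0.   ]
bung side 0.96 [350.3 286.8] [ 0.392 -0.013  0.   ]
bung side 0.38 [190.3 315.1] [0.564 0.358 0.   ]
{'time': 1.05, 'joint_pos': array([ 1.076,  0.359,  1.51 ,  0.   ,  1.273, -0.115]), 'qvel': array([-0.001, -0.001, -0.001, -0.001,  0.   , -0.   ]), 'joint_torque': array([ -0.001, -51.535, -27.113,   0.067,   0.024,  -0.   ]), 'position': array([0.222, 0.557, 0.237]), 'tool_rot': array([ 0.189,  0.982, -0.   , -0.   ]), 'contact_force': array([-0.634, -0.026,  0.916]), 'wrist_torque': array([-0.018,  0.03 ,  0.005]), 'gripper_force': 0.0, 'opening': 0.9991558971301733}
```

View pics/scene.png

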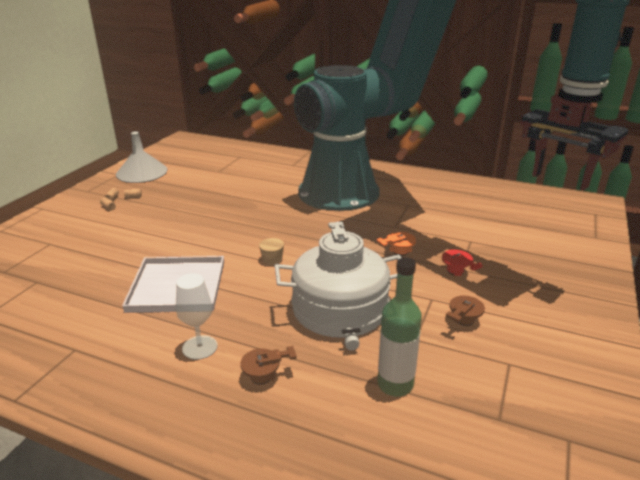

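View pics/side.png

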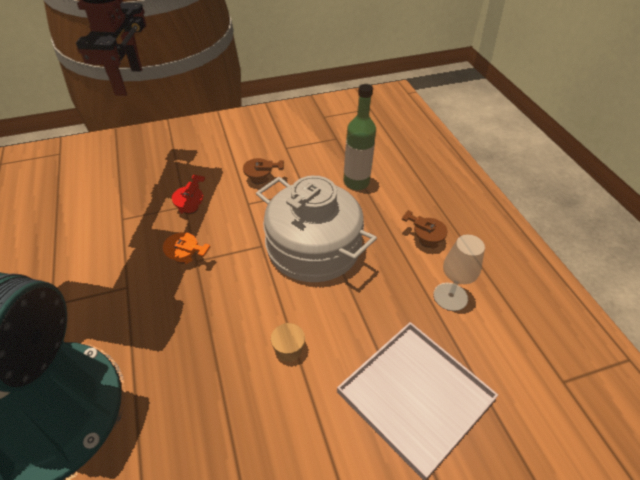

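The scene shows the drum around (340,290) with its tab pointing towards the robot, and the tray at (176,284). The red, orange and brown caps on the table are the look-alikes. In the side view the tab points down and to the left, at about (297,220). I'll move above the drum and look closer.

Emit:
play_rows:
  increments:
    - [1,-100,-70,-63,0,0,-0.3]
    - [1,-363,-267,-63,0,0,-0.785]
    - [1,-363,-267,-63,0,0,-0.785]
    - [1,-363,-267,-63,0,0,-0.785]
    - [1,-363,-267,-63,0,0,-0.785]
    - [1,-363,-267,-63,0,0,-0.785]
    - [1,-363,-267,-63,0,0,-0.785]
    - [1,-363,-267,-63,0,0,-0.785]
    - [1,-363,-267,-63,0,0,-0.785]
    - [1,-363,-267,-63,0,0,-0.785]
    - [1,-363,-267,-63,0,0,-0.785]
    - [1,-363,-267,-63,0,0,-0.785]

```text
time: 2.25
position: [0.4604, 0.1746, 0.2996]
tool_rot: [-0.2, 0.98, 0.0, -0.0]
contact_force: [0.2, -0.2, 0.4]
opening: 1.002
gripper_force: 0.0
```

```bash
cat > b.py <<'E'
from h import *
import sys
np.set_printoptions(precision=4,suppress=True)
o=get_obs(); print(o['time'],o['position'],o['tool_rot'],o['joint_pos'])
k=get_calibration('wrist'); im=save('wrist',sys.argv[1])
Z=dict(cap_center=.1535,cap_hinge=.163,tab_end=.163,neck=.157)
for q in Z:
    for r in pinpoint(q,'wrist')[:2]: print(q,round(r['score'],2),np.array(r['at']),atz(k,r['at'],Z[q]))
np.save(sys.argv[1]+'.npy',dict(k),allow_pickle=True)
E
python3 b.py w1.png
```

```text
2.25 [0.4604 0.1746 0.2996] [-0.2004  0.9797  0.0003 -0.0002] [ 0.2216  0.1463  1.6446  0.0006  1.3511 -1.7528]
cap_center 0.94 [288.9 532.7] [0.4322 0.354  0.1535]
cap_center 0.91 [ 50.4 475.6] [0.2937 0.2227 0.1535]
cap_hinge 0.98 [ 48.9 478.2] [0.2955 0.2214 0.163 ]
cap_hinge 0.87 [305.5 326.8] [0.5088 0.2015 0.163 ]
tab_end 0.98 [324.1 494.3] [0.47   0.3345 0.163 ]
tab_end 0.88 [ 79.4 427.1] [0.3262 0.1983 0.163 ]
neck 0.64 [247.8 322.5] [0.4672 0.1799 0.157 ]
```

View pics/w1.png

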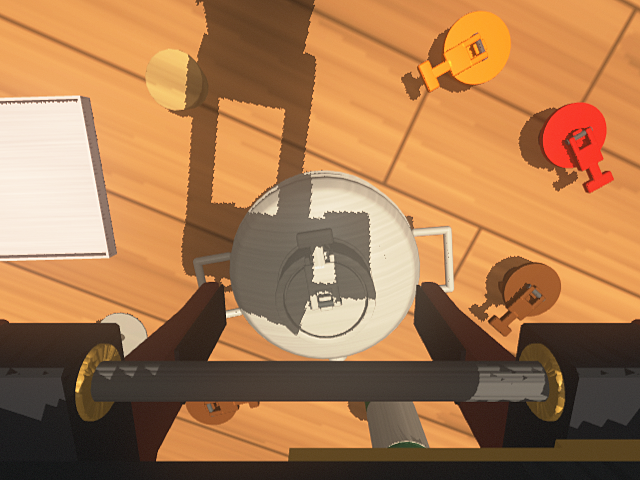

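The wrist view shows the drum centred near (324,265). The hinge is at about (325,300) and the T-end at about (315,238). I'll zoom in on a second view from a shifted place to triangulate.

Emit:
play_rows:
  increments:
    - [1,45,0,0,0,0,0]
    - [1,45,0,0,0,0,0]
    - [1,45,0,0,0,0,0]
    - [1,45,0,0,0,0,0]

```text
time: 2.9
position: [0.42, 0.1576, 0.3001]
tool_rot: [-0.202, 0.979, -0.0, 0.001]
contact_force: [0.1, 0.4, 0.3]
opening: 1.0
gripper_force: 0.0
```

```bash
python3 b.py w2.png
python3 - <<'E'
from h import *
k=np.load('w1.png.npy',allow_pickle=True).item();k2=np.load('w2.png.npy',allow_pickle=True).item()
c=proj(k2,[.507,.194,.16]); print(c)
f=lambda im: cv2.createCLAHE(3,(4,4)).apply(cv2.cvtColor(im,6))
a=f(cv2.imread('pics/w1.png'))[210:360,250:400]
r0=int(c[0])-110; b=f(cv2.imread('pics/w2.png'))[r0:r0+150,250:400]; print(r0)
im=np.hstack([cv2.resize(x,(400,400),interpolation=2) for x in (a,b)]); cv2.imwrite('pics/crop.png',im)
E
```

```text
2.9 [0.42   0.1576 0.3001] [-0.2016  0.9795 -0.      0.0008] [ 0.2048  0.0758  1.7258 -0.      1.3383 -1.772 ]
cap_center 0.96 [ 93.8 467.7] [0.2806 0.2141 0.1535]
cap_center 0.91 [344.1 326.9] [0.5056 0.2011 0.1535]
cap_hinge 0.88 [354.5 323.1] [0.511  0.1997 0.163 ]
cap_hinge 0.82 [ 98.1 477. ] [0.2829 0.2188 0.163 ]
tab_end 0.92 [125.8 422.8] [0.3144 0.1923 0.163 ]
tab_end 0.91 [223.9 588.4] [0.3281 0.3414 0.163 ]
(np.float64(346.39508815261297), np.float64(318.7344364077682))
236
```

View pics/crop.png

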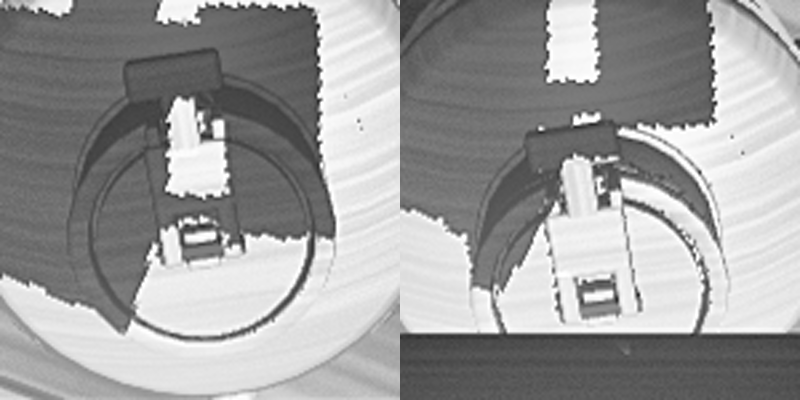

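Run:
```python
from h import *
np.set_printoptions(precision=4,suppress=True)
k=np.load('w1.png.npy',allow_pickle=True).item();k2=np.load('w2.png.npy',allow_pickle=True).item()
P={'tab':((238.9,314.5),(291.1,314.5)),'hinge':((298.9,325),(346.6,324.3))}
for n,(a,b) in P.items():
    p,e=tri([ray(k,a),ray(k2,b)]); print(n,p,e,atz(k,a,.166),atz(k2,b,.166))
t=[atz(k,P['tab'][0],.167),atz(k2,P['tab'][1],.167)];h=[atz(k,P['hinge'][0],.165),atz(k2,P['hinge'][1],.165)]
for a,b in zip(t,h): d=a-b; print(np.linalg.norm(d),np.degrees(np.arctan2(d[1],d[0])))
# scene+side network
ks,kd=get_calibration('scene'),get_calibration('side')
print('neck',tri([ray(ks,(240.1,340)),ray(kd,(192,315.4))]),'tab',tri([ray(ks,(226.6,339.3)),ray(kd,(202,295))]))
o=get_obs();print(o['position'],o['tool_rot'])
```

```text
tab [0.462  0.171  0.1611] [np.float64(2.792664770268438e-05), np.float64(2.7926647702588422e-05)] [0.4609 0.1705 0.166 ] [0.4601 0.1703 0.166 ]
hinge [0.505  0.1983 0.1605] [np.float64(3.9156844654554784e-05), np.float64(3.9156844654560415e-05)] [0.5029 0.1974 0.166 ] [0.5022 0.197  0.166 ]
0.05058853275427781 -147.5725096548336
0.050791124656982226 -147.76176690349584
neck (array([0.5069, 0.1944, 0.1581]), [np.float64(0.0037986828756512623), np.float64(0.003798682875651081)]) tab (array([0.4638, 0.1767, 0.1615]), [np.float64(0.0034240147395731926), np.float64(0.003424014739573241)])
[0.4198 0.1572 0.2997] [-0.2013  0.9795 -0.      0.0001]
```

The T-end triangulates to (0.460, 0.170, 0.161) and the hinge to (0.5045, 0.1975). The tab points along -147.7°, which agrees with the given heights. Next I turn by 9°, go down beside the T-end and close.

Emit:
play_rows:
  increments:
    - [0.6,-37,-5.5,40,0,0,-0.1]
    - [0.6,-37,-5.5,80,0,0,-0.159]
    - [0.6,-37,-5.5,110,0,0,-0.159]
    - [0.6,-37,-5.5,130,0,0,-0.159]
    - [0.6,-37,-5.5,141,0,0,-0.159]
    - [0.6,-37,-5.5,141,0,0,-0.159]
    - [0.6,-37,-5.5,141,0,0,-0.159]

```text
time: 3.85
position: [0.4561, 0.1666, 0.1593]
tool_rot: [-0.278, 0.96, -0.0, 0.0]
contact_force: [0.3, 0.7, 0.0]
opening: 0.596
gripper_force: 0.0
```

```bash
python3 b.py w3.png
python3 - <<'E'
import cv2
from workcell import *
print(get_obs()['contact_force'],get_obs()['opening'])
cv2.imwrite('pics/w3c.png',cv2.resize(cv2.imread('pics/w3.png')[200:420,180:460],(700,550),interpolation=2))
E
```

```text
3.85 [0.4561 0.1666 0.1593] [-0.2783  0.9605 -0.0001  0.0004] [ 0.2079  0.2873  1.8453 -0.0001  1.0081 -1.927 ]
cap_center 0.67 [427.3 322.1] [0.5065 0.1996 0.1535]
cap_hinge 0.96 [ 52.8 609.9] [0.3177 0.1968 0.163 ]
cap_hinge 0.62 [444.3 319. ] [0.5082 0.199  0.163 ]
tab_end 0.82 [ 82.6 521.8] [0.3412 0.1774 0.163 ]
tab_end 0.79 [333.7 321.4] [0.4606 0.1701 0.163 ]
[0.58721916 0.86761505 0.68038245] 0.6002675746809845
```

View pics/w3c.png

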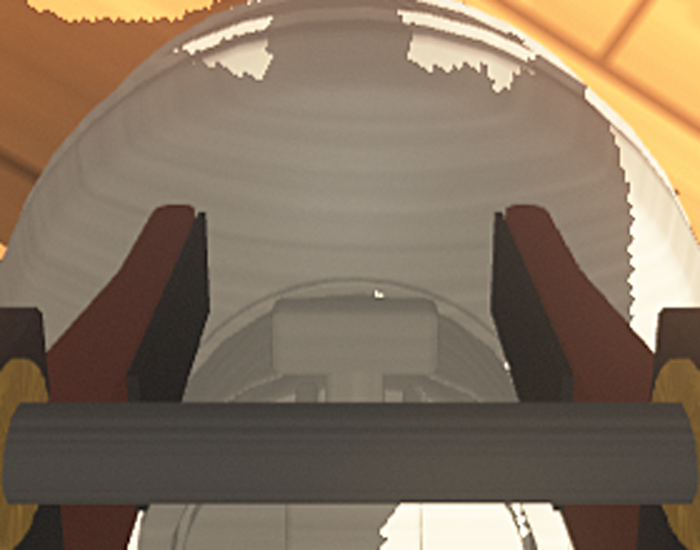

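The T-end (272–440 px in the crop) sits centred and square between the fingers (inner faces at about 208 and 492). Closing now.

Emit:
play_rows:
  increments:
    - [0.4,0,0,0,0,0,0]
    - [0.33,0,0,0,0,0,0]
    - [0.31,0,0,0,0,0,0]
    - [0.31,0,0,0,0,0,0]
    - [0.31,0,0,0,0,0,0]

```text
time: 4.6
position: [0.4551, 0.1667, 0.1586]
tool_rot: [-0.278, 0.96, 0.0, -0.0]
contact_force: [-1.3, 2.3, 0.6]
opening: 0.317
gripper_force: 17.6
```

Emit:
play_rows:
  increments:
    - [0.31,-0.1,0,-2.8,0,0,0]
    - [0.31,-0.3,0,-5.5,0,0,0]
    - [0.31,-0.6,0,-8.2,0,0,0]
    - [0.31,-1.1,0,-10.9,0,0,0]
    - [0.31,-1.7,0,-13.6,0,0,0]
    - [0.31,-2.5,0,-16.3,0,0,0]

```text
time: 5.2
position: [0.457, 0.1678, 0.175]
tool_rot: [-0.278, 0.96, 0.0, -0.001]
contact_force: [-2.0, 2.1, -3.8]
opening: 0.317
gripper_force: 18.0
```

Emit:
play_rows:
  increments:
    - [0.31,-0.8,0,-2.6,0,0,0]
    - [0.31,-1.8,0,-5.1,0,0,0]
    - [0.31,-2.9,0,-7.6,0,0,0]
    - [0.31,-4.2,0,-10.1,0,0,0]
    - [0.31,-5.6,0,-12.5,0,0,0]
    - [0.31,-7.1,0,-14.8,0,0,0]
    - [0.31,-8.7,0,-17,0,0,0]
    - [0.31,-10.4,0,-19.1,0,0,0]

```text
time: 6.0
position: [0.4657, 0.1732, 0.1941]
tool_rot: [-0.278, 0.96, -0.0, -0.001]
contact_force: [-4.2, 1.0, -1.6]
opening: 0.314
gripper_force: 19.2
```

Emit:
play_rows:
  increments:
    - [0.31,-1.9,0,-2.1,0,0,0]
    - [0.31,-3.8,0,-4,0,0,0]
    - [0.31,-5.8,0,-5.9,0,0,0]
    - [0.31,-7.9,0,-7.7,0,0,0]
    - [0.31,-10.1,0,-9.4,0,0,0]
    - [0.31,-12.4,0,-10.9,0,0,0]
    - [0.31,-14.7,0,-12.3,0,0,0]
    - [0.31,-17.1,0,-13.6,0,0,0]

```text
time: 6.8
position: [0.48, 0.1822, 0.2079]
tool_rot: [-0.278, 0.96, -0.0, -0.001]
contact_force: [-6.5, -0.6, 2.1]
opening: 0.314
gripper_force: 19.4
```

Emit:
play_rows:
  increments:
    - [0.31,-2.5,0,-1.2,0,0,0]
    - [0.31,-5,0,-2.2,0,0,0]
    - [0.31,-7.6,0,-3.2,0,0,0]
    - [0.31,-10.2,0,-4,0,0,0]
    - [0.31,-12.9,0,-4.7,0,0,0]
    - [0.31,-15.6,0,-5.2,0,0,0]
    - [0.31,-18.4,0,-5.6,0,0,0]
    - [0.31,-21.1,0,-5.9,0,0,0]

```text
time: 7.6
position: [0.499, 0.1936, 0.2149]
tool_rot: [-0.278, 0.96, -0.0, 0.0]
contact_force: [-6.5, -0.6, 8.2]
opening: 0.317
gripper_force: 19.4
```

Emit:
play_rows:
  increments:
    - [0.31,-1.5,0,-0.8,0,0,0]
    - [0.31,-3,0,-1.2,0,0,0]
    - [0.31,-4,0,-1.5,0,0,0]
    - [0.31,-4,0,-1.5,0,0,0]

```text
time: 8.0
position: [0.5024, 0.1961, 0.216]
tool_rot: [-0.278, 0.96, -0.0, 0.0]
contact_force: [-5.4, -0.5, 3.2]
opening: 0.316
gripper_force: 19.4
```

Emit:
play_rows:
  increments:
    - [0.45,0,0,0,0,0,0]
    - [0.6,0,0,0,0,0,0]
    - [0.6,0,0,-25,0,0,0]
    - [0.6,0,0,-45,0,0,0.15]
    - [0.6,0,0,-45,0,0,0.3]
    - [0.6,0,0,-45,0,0,0.45]
    - [0.6,0,0,-45,0,0,0.6]
    - [0.6,0,0,-45,0,0,0.75]
    - [0.6,0,0,-45,0,0,0.9]
    - [0.6,0,0,-45,0,0,1.05]
    - [0.6,0,0,-45,0,0,1.2]
    - [0.6,0,0,-45,0,0,1.35]

```text
time: 9.2
position: [0.5034, 0.1959, 0.2607]
tool_rot: [0.386, 0.923, 0.001, 0.001]
contact_force: [0.2, 1.2, 0.4]
opening: 0.602
gripper_force: 0.0
```

Emit:
play_rows:
  increments:
    - [0.6,0,0,0,0,0,0.15]
    - [0.6,0,0,0,0,0,0.221]
    - [0.6,0,0,0,0,0,0.221]
    - [0.6,0,0,0,0,0,0.221]

```text
time: 9.6
position: [0.5028, 0.1959, 0.2604]
tool_rot: [0.482, 0.876, 0.0, 0.001]
contact_force: [-0.3, 1.0, 0.2]
opening: 0.601
gripper_force: 0.0
```

```bash
python3 b.py w4.png
python3 - <<'E'
from h import *
np.set_printoptions(precision=4,suppress=True)
c=cv2.imread('pics/w4.png')[240:440,180:460]
cv2.imwrite('pics/w4c.png',cv2.resize(c,(700,500),interpolation=2))
save('side','s4.png'); ks=get_calibration('side'); Q=pinpoint('tab_end','side')
for r in Q[:3]: print(r['score'],r['at'],atz(ks,r['at'],.218))
E
```

```text
9.6 [0.5028 0.1959 0.2604] [0.4815 0.8764 0.0004 0.0007] [ 0.2438  0.2495  1.6098 -0.0004  1.2807 -0.3221]
cap_center 0.85 [ 11.6 110.7] [0.3199 0.2543 0.1535]
cap_center 0.66 [248.3 327.7] [0.5075 0.2007 0.1535]
cap_hinge 0.79 [ 10.5 105.4] [0.3225 0.2533 0.163 ]
cap_hinge 0.71 [253.6 326.7] [0.5073 0.1994 0.163 ]
tab_end 0.82 [281.9 312.3] [0.5099 0.1771 0.163 ]
tab_end 0.58 [ 75.5 134.9] [0.3514 0.2311 0.163 ]
0.74 [164.2, 283.5] [0.4572 0.2106 0.218 ]
0.72 [216.0, 411.0] [0.611  0.0332 0.218 ]
0.6 [165.6, 309.2] [0.4979 0.1941 0.218 ]
```

View pics/w4c.png

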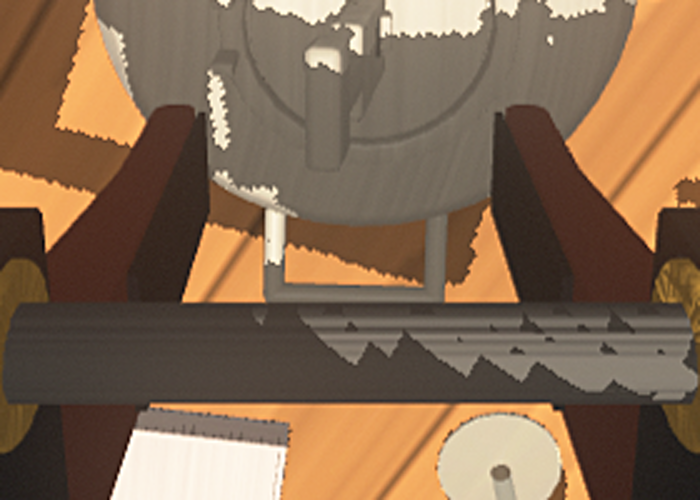

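Run:
```python
from h import *
np.set_printoptions(precision=4,suppress=True)
k=np.load('w4.png.npy',allow_pickle=True).item()
t=atz(k,(284.8,310.8),.222); h=np.array([.5045,.1975]); yaw=np.radians(122.3)
for n,v in (('top',t),('net_hinge',atz(k,(253.6,326.7),.163)),('end1',atz(k,(262,310),.222)),('end2',atz(k,(306,310.4),.222))):
    d=v[:2]-[.5028,.1959]; x=np.array([np.cos(yaw),np.sin(yaw)]); y=np.array([x[1],-x[0]]); print(n,v,'tool xy mm',d@x*1e3,d@y*1e3)
```

```text
top [0.4993 0.1945 0.222 ] tool xy mm 0.7177854359953222 -3.689904647442369
net_hinge [0.5073 0.1994 0.163 ] tool xy mm 0.5250830676115618 5.665472298749588
end1 [0.4923 0.2049 0.222 ] tool xy mm 13.156210631451524 -4.047603982203998
end2 [0.5055 0.1843 0.222 ] tool xy mm -11.230929828263578 -3.951561728583582
```

The tab stands nearly upright. Its T-end top is near crop (327,112), 3.7 mm to the -y side of the tool, with the faces square to the fingers. I'll go down, centre and grip.

Emit:
play_rows:
  increments:
    - [0.6,1,-4,20,0,0,0]
    - [0.6,1,-4,40,0,0,0]
    - [0.6,1,-4,50,0,0,0]
    - [0.4,1,-4,50,0,0,0]
    - [0.25,1,-4,50,0,0,0]
    - [0.15,1,-4,50,0,0,0]
    - [0.08,1,-4,50,0,0,0]
    - [0.08,1,-4,50,0,0,0]
    - [0.08,1,-4,50,0,0,0]

```text
time: 10.85
position: [0.5007, 0.1958, 0.2112]
tool_rot: [0.483, 0.876, 0.003, 0.002]
contact_force: [7.6, 5.2, 2.1]
opening: 0.118
gripper_force: 29.7
```

Emit:
play_rows:
  increments:
    - [0.05,0,1,0,0,0,0]
    - [0.05,0,2,0,0,0,0]
    - [0.05,0,3,0,0,0,0]
    - [0.05,0,4,0,0,0,0]
    - [0.05,0,4,0,0,0,0]

```text
time: 11.35
position: [0.5052, 0.1986, 0.2116]
tool_rot: [0.483, 0.876, 0.004, 0.003]
contact_force: [5.9, 4.4, -1.0]
opening: 0.094
gripper_force: 31.0
```

Emit:
play_rows:
  increments:
    - [0.05,0,1,0,0,0,0]
    - [0.05,0,2,0,0,0,0]
    - [0.05,0,2,0,0,0,0]

```text
time: 11.65
position: [0.5059, 0.199, 0.2115]
tool_rot: [0.482, 0.876, 0.002, 0.002]
contact_force: [4.9, 3.5, 1.8]
opening: 0.087
gripper_force: 31.0
```

```bash
cat > f.py <<'E'
from h import *
np.set_printoptions(precision=3,suppress=True)
o=get_obs(); print(o['time'],o['position'],o['tool_rot'],'F',o['contact_force'],'T',o['wrist_torque'],o['opening'],o['joint_pos'])
E
python3 f.py
```

```text
11.65 [0.506 0.199 0.211] [0.482 0.876 0.002 0.002] F [4.891 3.549 1.845] T [ 0.693 -1.073  0.006] 0.08744696028398398 [ 0.247  0.3    1.669  0.001  1.167 -0.317]
```

Emit:
play_rows:
  increments:
    - [0.0,0,1.5,0,0,0,0]
    - [0.0,0,1.5,0,0,0,-0.03]
    - [0.0,0,1.5,0,0,0,-0.07]
    - [0.0,0,1.5,0,0,0,-0.11]
    - [0.0,0,1.5,0,0,0,-0.15]

```text
time: 12.15
position: [0.5058, 0.199, 0.2114]
tool_rot: [0.415, 0.91, 0.001, 0.001]
contact_force: [2.3, 1.1, 6.3]
opening: 0.094
gripper_force: 30.0
```

```bash
python3 f.py
```

```text
12.15 [0.506 0.199 0.211] [0.415 0.91  0.001 0.001] F [2.286 1.108 6.312] T [ 0.286 -0.553 -0.154] 0.09418026232188405 [ 0.248  0.302  1.667  0.     1.17  -0.468]
```

Emit:
play_rows:
  increments:
    - [0.0,0,0,-0.7,0,0,-0.05]
    - [0.0,0,0,-0.7,0,0,-0.1]
    - [0.0,0,0,-0.7,0,0,-0.15]
    - [0.0,0,0,-0.7,0,0,-0.2]
    - [0.0,0,0,-0.7,0,0,-0.25]

```text
time: 12.65
position: [0.5051, 0.1987, 0.2115]
tool_rot: [0.298, 0.955, 0.0, 0.001]
contact_force: [1.0, 1.6, 4.5]
opening: 0.087
gripper_force: 30.0
```

```bash
python3 f.py
```

```text
12.65 [0.505 0.199 0.212] [0.298 0.955 0.    0.001] F [1.002 1.622 4.471] T [ 0.255 -0.507 -0.183] 0.08659384465530341 [ 0.248  0.301  1.667 -0.     1.172 -0.718]
```

Emit:
play_rows:
  increments:
    - [0.0,0,0,0,0,0,-0.03]
    - [0.0,0,0,0,0,0,-0.06]
    - [0.0,0,0,0,0,0,-0.09]

```text
time: 12.95
position: [0.505, 0.1987, 0.2117]
tool_rot: [0.255, 0.967, 0.0, 0.001]
contact_force: [1.2, -0.2, 7.1]
opening: 0.091
gripper_force: 30.0
```

```bash
python3 f.py
```

```text
12.95 [0.505 0.199 0.212] [0.255 0.967 0.    0.001] F [ 1.163 -0.152  7.135] T [ 0.174 -0.322 -0.153] 0.0910845993559105 [ 0.248  0.301  1.667 -0.     1.172 -0.807]
```

Emit:
play_rows:
  increments:
    - [0.0,0,0,0,0,0,-0.03]
    - [0.0,0,0,0,0,0,-0.06]

```text
time: 13.15
position: [0.505, 0.1987, 0.2119]
tool_rot: [0.226, 0.974, 0.0, 0.001]
contact_force: [0.7, 0.4, 9.7]
opening: 0.092
gripper_force: 30.0
```

```bash
python3 f.py
```

```text
13.15 [0.505 0.199 0.212] [0.226 0.974 0.    0.001] F [0.682 0.429 9.666] T [ 0.193 -0.22  -0.138] 0.09237995179103106 [ 0.248  0.301  1.666 -0.     1.173 -0.867]
```

Emit:
play_rows:
  increments:
    - [0.0,0,0,-0.7,0,0,-0.03]
    - [0.0,0,0,-1.2,0,0,-0.06]

```text
time: 13.35
position: [0.5047, 0.1987, 0.2125]
tool_rot: [0.197, 0.98, 0.0, 0.0]
contact_force: [1.9, 1.1, 2.8]
opening: 0.085
gripper_force: 30.0
```

```bash
python3 f.py
```

```text
13.35 [0.505 0.199 0.213] [0.197 0.98  0.    0.   ] F [1.872 1.104 2.762] T [ 0.277 -0.521 -0.14 ] 0.0851405009660196 [ 0.248  0.3    1.666 -0.     1.175 -0.927]
```

Emit:
play_rows:
  increments:
    - [0.0,0,0,-0.3,0,0,-0.03]
    - [0.0,0,0,-0.6,0,0,-0.06]

```text
time: 13.55
position: [0.5046, 0.1986, 0.2129]
tool_rot: [0.167, 0.986, 0.0, 0.0]
contact_force: [1.6, 1.0, 2.6]
opening: 0.087
gripper_force: 30.0
```

```bash
python3 f.py
```

```text
13.55 [0.505 0.199 0.213] [0.167 0.986 0.    0.   ] F [1.595 0.999 2.553] T [ 0.316 -0.505 -0.133] 0.08685822311937451 [ 0.248  0.3    1.665 -0.     1.176 -0.987]
```

Emit:
play_rows:
  increments:
    - [0.0,0,0,0,0,0,-0.03]
    - [0.0,0,0,0,0,0,-0.06]
    - [0.0,0,0,0,0,0,-0.09]

```text
time: 13.85
position: [0.5045, 0.1987, 0.213]
tool_rot: [0.122, 0.992, 0.0, 0.0]
contact_force: [0.3, 2.0, 6.1]
opening: 0.092
gripper_force: 30.0
```

```bash
python3 f.py
```

```text
13.85 [0.504 0.199 0.213] [0.122 0.992 0.    0.   ] F [0.304 2.005 6.132] T [ 0.41  -0.263 -0.077] 0.09155071539786791 [ 0.248  0.3    1.665  0.     1.176 -1.078]
```

Emit:
play_rows:
  increments:
    - [0.0,0,0,-0.2,0,0,-0.03]
    - [0.0,0,0,-0.4,0,0,-0.06]

```text
time: 14.05
position: [0.5044, 0.1988, 0.2134]
tool_rot: [0.092, 0.996, 0.0, 0.0]
contact_force: [0.0, 0.9, 4.3]
opening: 0.089
gripper_force: 30.0
```

```bash
python3 f.py
```

```text
14.05 [0.504 0.199 0.213] [0.092 0.996 0.    0.   ] F [0.025 0.916 4.264] T [ 0.352 -0.286 -0.112] 0.08928213312029347 [ 0.248  0.299  1.665  0.     1.177 -1.138]
```

Emit:
play_rows:
  increments:
    - [0.0,0,0,-0.2,0,0,-0.03]
    - [0.0,0,0,-0.4,0,0,-0.06]
    - [0.0,0,0,-0.6,0,0,-0.09]

```text
time: 14.35
position: [0.5043, 0.1988, 0.2138]
tool_rot: [0.048, 0.999, 0.0, -0.0]
contact_force: [0.7, 2.1, 3.1]
opening: 0.089
gripper_force: 30.0
```

```bash
python3 f.py
```

```text
14.35 [0.504 0.199 0.214] [ 0.048  0.999  0.    -0.   ] F [0.743 2.094 3.129] T [ 0.461 -0.269 -0.074] 0.08874233596891767 [ 0.248  0.299  1.664  0.     1.179 -1.228]
```

Emit:
play_rows:
  increments:
    - [0.0,0,0,-0.2,0,0,-0.03]
    - [0.0,0,0,-0.4,0,0,-0.06]
    - [0.0,0,0,-0.6,0,0,-0.09]

```text
time: 14.65
position: [0.5052, 0.1984, 0.2143]
tool_rot: [0.003, 1.0, -0.0, 0.001]
contact_force: [4.1, 0.5, 0.7]
opening: 0.085
gripper_force: 30.0
```

```bash
python3 f.py; python3 b.py w5.png; python3 -c "
import cv2
cv2.imwrite('pics/w5c.png',cv2.resize(cv2.imread('pics/w5.png')[220:420,180:460],(700,500),interpolation=2))"
```

```text
14.65 [0.505 0.198 0.214] [ 0.003  1.    -0.     0.001] F [4.089 0.55  0.677] T [ 0.084 -1.032 -0.202] 0.08535657446848524 [ 0.248  0.298  1.663 -0.001  1.178 -1.318]
14.65 [0.5052 0.1984 0.2143] [ 0.0026  1.     -0.0002  0.0009] [ 0.2475  0.2984  1.6631 -0.0009  1.1784 -1.3177]
cap_center 0.72 [271.7 321. ] [0.5057 0.1995 0.1535]
cap_center 0.55 [161.  604.2] [0.4441 0.3511 0.1535]
cap_hinge 0.94 [282.3 322.3] [0.5087 0.2002 0.163 ]
cap_hinge 0.85 [163.4 609.8] [0.4449 0.3473 0.163 ]
tab_end 0.79 [424.5 308.2] [0.6026 0.1911 0.163 ]
tab_end 0.64 [327.3 320.5] [0.5362 0.199  0.163 ]
```

View pics/w5c.png

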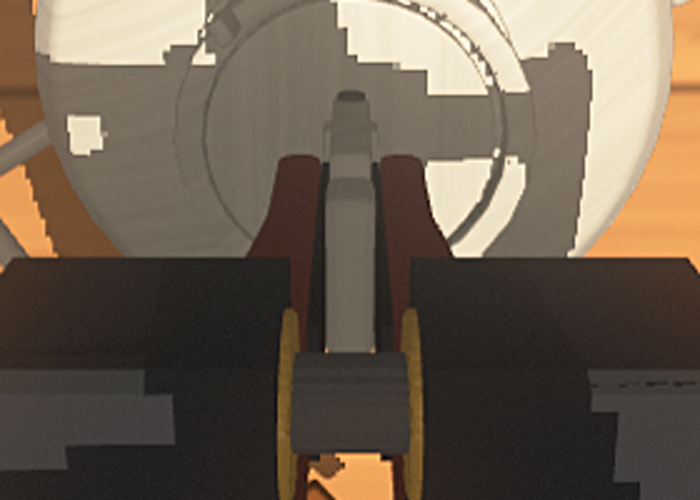

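The tab is held squarely and the cap has turned with it: the notch is now at the upper left of the crop, about (225,40). Going on in small steps by feel.

Emit:
play_rows:
  increments:
    - [0.0,0,0,0,0,0,-0.02]
    - [0.0,0,0,0,0,0,-0.04]

```text
time: 15.1
position: [0.5053, 0.1985, 0.2144]
tool_rot: [-0.017, 1.0, -0.0, 0.001]
contact_force: [4.7, -1.3, 1.5]
opening: 0.089
gripper_force: 30.0
```

```bash
python3 f.py
```

```text
15.1 [0.505 0.198 0.214] [-0.017  1.    -0.     0.001] F [ 4.686 -1.262  1.51 ] T [-0.134 -1.237 -0.306] 0.08928080237710322 [ 0.248  0.298  1.663 -0.001  1.179 -1.357]
```

Emit:
play_rows:
  increments:
    - [0.0,0,0,0,0,0,-0.02]
    - [0.0,0,0,0,0,0,-0.02]

```text
time: 15.3
position: [0.5051, 0.1985, 0.2144]
tool_rot: [-0.027, 1.0, -0.0, 0.001]
contact_force: [5.1, -0.4, 3.1]
opening: 0.092
gripper_force: 30.3
```

```bash
python3 f.py
```

```text
15.3 [0.505 0.198 0.214] [-0.027  1.    -0.     0.001] F [ 5.094 -0.359  3.084] T [-0.144 -1.218 -0.43 ] 0.09189909179380691 [ 0.247  0.298  1.663 -0.001  1.179 -1.377]
```

The torque climbs steeply, which is the stop. I'll back off slightly and test the lift.

Emit:
play_rows:
  increments:
    - [0.0,0,0,0,0,0,0.03]
    - [0.0,0,0,-1,0,0,0.03]
    - [0.0,0,0,-2,0,0,0.03]

```text
time: 15.6
position: [0.5044, 0.1985, 0.2156]
tool_rot: [-0.012, 1.0, -0.0, -0.0]
contact_force: [6.0, -0.6, -4.4]
opening: 0.09
gripper_force: 30.0
```

```bash
python3 f.py
```

```text
15.6 [0.504 0.198 0.216] [-0.012  1.    -0.    -0.   ] F [ 6.004 -0.559 -4.439] T [ 0.039 -1.213 -0.221] 0.08993939996439237 [ 0.248  0.297  1.662 -0.     1.183 -1.346]
```

Emit:
play_rows:
  increments:
    - [0.0,-0.7,0,-0.5,0,0,0]
    - [0.0,-1.5,0,-1,0,0,0]
    - [0.0,-1.5,0,-2,0,0,0]
    - [0.0,-1.5,0,-2,0,0,0]

```text
time: 16.0
position: [0.5048, 0.1983, 0.2175]
tool_rot: [-0.012, 1.0, -0.0, -0.001]
contact_force: [2.3, -0.4, -5.8]
opening: 0.085
gripper_force: 30.0
```

```bash
python3 f.py
```

```text
16.0 [0.505 0.198 0.217] [-0.012  1.    -0.    -0.001] F [ 2.348 -0.407 -5.842] T [-0.111 -0.634 -0.251] 0.08459405831212628 [ 0.247  0.297  1.657 -0.     1.19  -1.347]
```

Emit:
play_rows:
  increments:
    - [0.0,-0.5,0,-1,0,0,0]
    - [0.0,-0.5,0,-2,0,0,0]
    - [0.0,-0.5,0,-3,0,0,0]
    - [0.0,-0.5,0,-4,0,0,0]

```text
time: 16.4
position: [0.5054, 0.1986, 0.2218]
tool_rot: [-0.012, 1.0, -0.0, -0.001]
contact_force: [-0.6, -0.2, -7.4]
opening: 0.09
gripper_force: 30.0
```

```bash
python3 f.py
```

```text
16.4 [0.505 0.199 0.222] [-0.012  1.    -0.    -0.001] F [-0.634 -0.234 -7.372] T [-0.079 -0.    -0.24 ] 0.08972734956671356 [ 0.247  0.293  1.651  0.     1.2   -1.347]
```

Emit:
play_rows:
  increments:
    - [0.0,0,0,-1,0,0,0.02]
    - [0.0,0,0,-2,0,0,0.02]
    - [0.0,0,0,-3,0,0,0.02]
    - [0.0,0,0,-4,0,0,0.02]
    - [0.0,0,0,-5,0,0,0.02]

```text
time: 16.9
position: [0.5069, 0.1988, 0.2276]
tool_rot: [-0.002, 1.0, 0.0, 0.001]
contact_force: [-0.0, 0.1, -1.8]
opening: 0.086
gripper_force: 30.0
```

```bash
python3 f.py
```

```text
16.9 [0.507 0.199 0.228] [-0.002  1.     0.     0.001] F [-0.021  0.065 -1.77 ] T [-0.026 -0.01  -0.038] 0.08646422057672558 [ 0.247  0.287  1.643 -0.     1.21  -1.327]
```

It came free: only the cap's weight is left on the wrist. I'll lift it straight out.

Emit:
play_rows:
  increments:
    - [0.0,0,0,-6,0,0,0]
    - [0.0,0,0,-12,0,0,0]
    - [0.0,0,0,-20,0,0,0]
    - [0.0,0,0,-30,0,0,0]
    - [0.0,0,0,-42,0,0,0]
    - [0.0,0,0,-55,0,0,0]
    - [0.0,0,0,-68,0,0,0]
    - [0.0,0,0,-75,0,0,0]
    - [0.0,0,0,-75,0,0,0]
    - [0.0,0,0,-75,0,0,0]

```text
time: 17.9
position: [0.5063, 0.1987, 0.3021]
tool_rot: [-0.002, 1.0, -0.0, -0.0]
contact_force: [0.6, 0.2, -2.9]
opening: 0.087
gripper_force: 30.0
```

```bash
python3 f.py
python3 - <<'E'
from h import *
np.set_printoptions(precision=4,suppress=True)
a=save('scene','sc6.png'); b=save('side','sd6.png')
ks,kd=get_calibration('scene'),get_calibration('side')
m=[silhouettes('tray',c)[:1] for c in ('scene','side')]
for c,k,mm in zip(('scene','side'),(ks,kd),m):
    for r in mm:
        cnt=max(cv2.findContours(r['mask'].astype(np.uint8),0,1)[0],key=cv2.contourArea)
        q=cv2.approxPolyDP(cv2.convexHull(cnt),8,True)[:,0]
        print(c,r['score'],[list(atz(k,(y,x),.018)[:2].round(3)) for x,y in q], [list(v) for v in q])
cv2.imwrite('pics/c6.png',np.hstack([x[100:400,:,::-1] for x in (a[:,200:500],b[:,150:600])]))
E
```

```text
17.9 [0.506 0.199 0.302] [-0.002  1.    -0.    -0.   ] F [ 0.615  0.218 -2.93 ] T [ 0.027 -0.012 -0.004] 0.0871114998763212 [ 0.247  0.223  1.54  -0.     1.379 -1.327]
scene 0.97 [[np.float64(0.451), np.float64(-0.107)], [np.float64(0.622), np.float64(-0.025)], [np.float64(0.698), np.float64(-0.182)], [np.float64(0.523), np.float64(-0.269)]] [[np.int32(223), np.int32(257)], [np.int32(213), np.int32(308)], [np.int32(124), np.int32(311)], [np.int32(145), np.int32(258)]]
side 0.88 [[np.float64(0.61), np.float64(-0.037)], [np.float64(0.684), np.float64(-0.196)], [np.float64(0.521), np.float64(-0.274)], [np.float64(0.446), np.float64(-0.117)]] [[np.int32(409), np.int32(323)], [np.int32(496), np.int32(394)], [np.int32(425), np.int32(479)], [np.int32(337), np.int32(392)]]
```

View pics/c6.png

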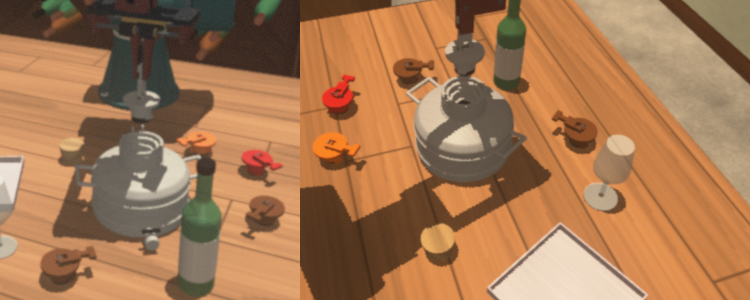

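The cap hangs upright under the gripper, clear of the neck. The tray centre comes out at about (0.567, -0.153). Carrying it over.

Emit:
play_rows:
  increments:
    - [0.0,-1,-8,0,0,0,0]
    - [0.0,-4,-26,0,0,0,0]
    - [0.0,-9,-56,0,0,0,0]
    - [0.0,-14,-92,0,0,0,0]
    - [0.0,-20,-132,0,0,0,0]
    - [0.0,-26,-172,0,0,0,0]
    - [0.0,-32,-212,0,0,0,0]
    - [0.0,-38,-252,0,0,0,0]
    - [0.0,-43,-290,0,0,0,0]
    - [0.0,-48,-322,0,0,0,0]
    - [0.0,-51,-344,0,0,0,0]
    - [0.0,-53,-354,0,0,0,0]

```text
time: 19.3
position: [0.5603, -0.1578, 0.3018]
tool_rot: [-0.0, 1.0, -0.0, -0.0]
contact_force: [-0.2, 0.5, -2.3]
opening: 0.09
gripper_force: 30.0
```

Emit:
play_rows:
  increments:
    - [0.0,0,0,10,0,0,0]
    - [0.0,0,0,30,0,0,0]
    - [0.0,0,0,55,0,0,0]
    - [0.0,0,0,80,0,0,0]
    - [0.0,0,0,105,0,0,0]
    - [0.0,0,0,130,0,0,0]
    - [0.0,0,0,150,0,0,0]
    - [0.0,0,0,165,0,0,0]
    - [0.0,0,0,175,0,0,0]
    - [0.0,0,0,182,0,0,0]
    - [0.0,0,0,182,0,0,0]
    - [0.0,0,0,182,0,0,0]

```text
time: 20.5
position: [0.5608, -0.155, 0.1206]
tool_rot: [-0.002, 1.0, -0.0, 0.0]
contact_force: [-0.0, -0.2, -1.7]
opening: 0.092
gripper_force: 30.0
```

```bash
python3 f.py
python3 - <<'E'
from h import *
a=save('side','sd7.png')
cv2.imwrite('pics/c7.png',cv2.resize(a[230:480,300:600,::-1],(720,600),interpolation=2))
E
```

```text
20.5 [ 0.561 -0.155  0.121] [-0.002  1.    -0.     0.   ] F [-0.042 -0.155 -1.721] T [0.035 0.02  0.024] 0.09190464596842043 [-0.388  0.459  1.675 -0.     1.007 -1.963]
```

View pics/c7.png

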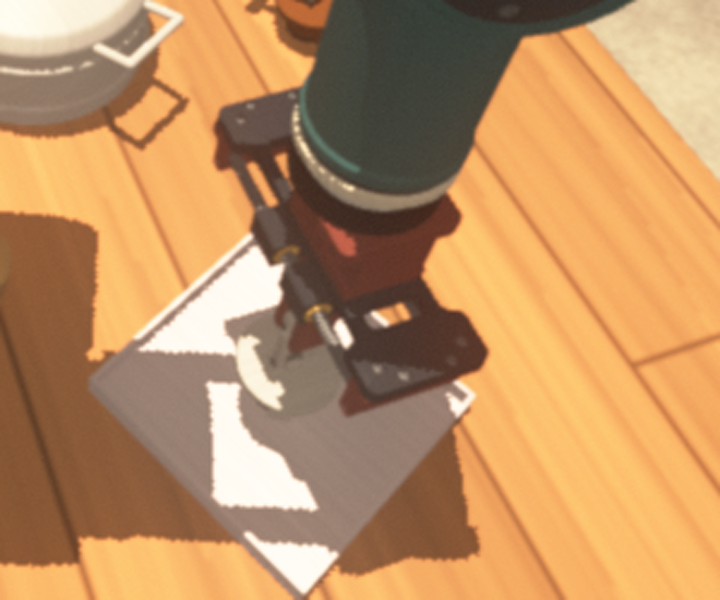

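The cap hangs upright over the middle of the tray, so I lower it by feel.

Emit:
play_rows:
  increments:
    - [0.0,0,0,3,0,0,0]
    - [0.0,0,0,6,0,0,0]
    - [0.0,0,0,9,0,0,0]
    - [0.0,0,0,12,0,0,0]
    - [0.0,0,0,12,0,0,0]

```text
time: 21.05
position: [0.5601, -0.155, 0.1076]
tool_rot: [-0.002, 1.0, 0.0, -0.0]
contact_force: [-0.4, -0.6, -3.0]
opening: 0.092
gripper_force: 30.0
```

Emit:
play_rows:
  increments:
    - [0.0,0,0,1,0,0,0]
    - [0.0,0,0,2,0,0,0]
    - [0.0,0,0,2,0,0,0]

```text
time: 21.35
position: [0.5605, -0.1552, 0.1061]
tool_rot: [-0.002, 1.0, -0.0, -0.0]
contact_force: [-0.8, 0.6, -2.6]
opening: 0.093
gripper_force: 30.0
```

Emit:
play_rows:
  increments:
    - [0.0,0,0,1,0,0,0]
    - [0.0,0,0,2,0,0,0]
    - [0.0,0,0,2,0,0,0]

```text
time: 21.65
position: [0.5604, -0.1551, 0.104]
tool_rot: [-0.002, 1.0, -0.0, -0.0]
contact_force: [0.2, 0.5, -1.4]
opening: 0.095
gripper_force: 30.0
```

Emit:
play_rows:
  increments:
    - [0.0,0,0,1,0,0,0]
    - [0.0,0,0,2,0,0,0]
    - [0.0,0,0,2,0,0,0]

```text
time: 21.95
position: [0.5604, -0.1551, 0.102]
tool_rot: [-0.002, 1.0, 0.0, -0.0]
contact_force: [0.2, -0.0, -2.9]
opening: 0.087
gripper_force: 30.0
```

Emit:
play_rows:
  increments:
    - [0.0,0,0,0.5,0,0,0]
    - [0.0,0,0,1,0,0,0]
    - [0.0,0,0,1,0,0,0]

```text
time: 22.25
position: [0.5604, -0.1551, 0.1011]
tool_rot: [-0.002, 1.0, -0.0, -0.0]
contact_force: [0.5, -0.7, -1.0]
opening: 0.09
gripper_force: 30.0
```

Emit:
play_rows:
  increments:
    - [0.0,0,0,0.5,0,0,0]
    - [0.0,0,0,1,0,0,0]
    - [0.0,0,0,1,0,0,0]

```text
time: 22.55
position: [0.5605, -0.1551, 0.1001]
tool_rot: [-0.002, 1.0, -0.0, -0.0]
contact_force: [-0.3, 0.5, -1.4]
opening: 0.09
gripper_force: 30.0
```

Emit:
play_rows:
  increments:
    - [0.0,0,0,0.5,0,0,0]
    - [0.0,0,0,1,0,0,0]
    - [0.0,0,0,1,0,0,0]

```text
time: 22.85
position: [0.5606, -0.1552, 0.0992]
tool_rot: [-0.002, 1.0, -0.0, 0.0]
contact_force: [0.0, 0.3, -1.4]
opening: 0.087
gripper_force: 30.0
```

Emit:
play_rows:
  increments:
    - [0.0,0,0,0.5,0,0,0]
    - [0.0,0,0,1,0,0,0]
    - [0.0,0,0,1,0,0,0]

```text
time: 23.15
position: [0.5607, -0.1552, 0.0984]
tool_rot: [-0.002, 1.0, -0.0, 0.0]
contact_force: [-1.0, -0.4, 0.8]
opening: 0.089
gripper_force: 30.0
```

Emit:
play_rows:
  increments:
    - [0.0,0,0,0.5,0,0,0]
    - [0.0,0,0,1,0,0,0]
    - [0.0,0,0,1,0,0,0]

```text
time: 23.45
position: [0.5608, -0.1553, 0.0975]
tool_rot: [-0.002, 1.0, -0.0, 0.0]
contact_force: [0.3, 0.1, 4.6]
opening: 0.086
gripper_force: 30.0
```

It has landed, with the force rising at the seal spring's rate. I'll ease up 1 mm, release and retreat.

Emit:
play_rows:
  increments:
    - [0.0,0,0,-1.3,0,0,0]
    - [0.08,0,0,-1.3,0,0,0]
    - [0.11,0,0,-1.3,0,0,0]
    - [0.16,0,0,-1.3,0,0,0]
    - [0.25,0,0,-1.3,0,0,0]
    - [0.4,0,0,-1.3,0,0,0]
    - [0.4,0,0,-1.3,0,0,0]
    - [0.4,0,0,-15,0,0,0]
    - [0.4,0,0,-40,0,0,0]
    - [0.4,0,0,-80,0,0,0]
    - [0.4,0,0,-120,0,0,0]
    - [0.4,0,0,-150,0,0,0]

```text
time: 24.65
position: [0.5612, -0.1554, 0.2509]
tool_rot: [-0.002, 1.0, -0.001, 0.001]
contact_force: [0.5, -0.6, -1.0]
opening: 0.396
gripper_force: 0.0
```

Emit:
play_rows:
  increments:
    - [0.4,30,0,-30,0,0,0]
    - [0.4,70,0,-30,0,0,0]
    - [0.4,90,0,-30,0,0,0]
    - [0.4,90,0,-30,0,0,0]
    - [0.4,90,0,-30,0,0,0]

```text
time: 25.15
position: [0.471, -0.1556, 0.2782]
tool_rot: [-0.001, 1.0, -0.0, 0.001]
contact_force: [0.3, 0.9, 0.0]
opening: 0.397
gripper_force: 0.0
```

```bash
python3 f.py
python3 - <<'E'
from h import *
a=save('side','sd8.png');b=save('scene','sc8.png')
rs=[]
for c in ('scene','side'):
    k=get_calibration(c); 
    for r in pinpoint('cap_center',c):
        p=atz(k,r['at'],.041)
        if abs(p[0]-.56)<.04 and abs(p[1]+.155)<.04: print(c,r['score'],r['at'],p); rs.append(ray(k,r['at']));break
if len(rs)==2: print(tri(rs))
cv2.imwrite('pics/c8.png',np.hstack([cv2.resize(x[:,:,::-1],(400,400),interpolation=2) for x in (a[310:460,340:490],b[210:360,100:250])]))
E
```

```text
25.15 [ 0.471 -0.156  0.278] [-0.001  1.    -0.     0.001] F [0.259 0.865 0.002] T [ 0.069 -0.04  -0.036] 0.3967438881186157 [-0.459  0.168  1.672  0.     1.3   -2.032]
scene 0.71 [268.7, 175.8] [ 0.56077038 -0.15387665  0.041     ]
side 0.79 [385.4, 416.6] [ 0.56269349 -0.15354992  0.041     ]
(array([ 0.56207304, -0.15344081,  0.04177851]), [np.float64(0.0005145033180263843), np.float64(0.0005145033180265432)])
```

View pics/c8.png

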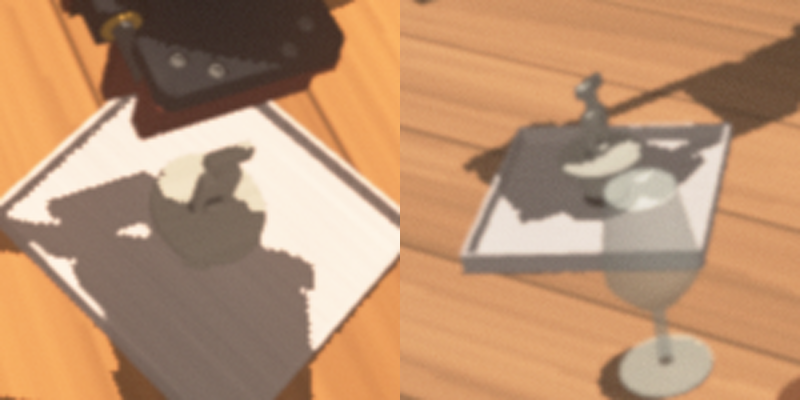

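The cap stands upright in the middle of the tray, with its centre measured at 41.8 mm height. The tab is still up and the gripper is clear.

```bash
python3 -c "from workcell import *; print(hand_in())"
```

```text
the job is handed in; nothing more can be done
None
```

I handed the job in at about 25 s: the tab was flipped up, the cap unscrewed to its stop by feel and lifted straight out, and it now stands upright and released near the middle of the tray; the hand-in gave no verdict.

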